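# Push the gable tray through the sprung gate of the drying chute

## Task

On the model maker's table, push the tray of little wooden gables along its chute, through the sprung gate and fully home against the end stop: with one fingertip in the gap between the chute and the gate's long rail, push the rail outwards and keep the gate held open while another fingertip pushes the tray's upright rear tab. Then let the gate swing shut behind the tray and move clear. Do not grasp or lift the tray, do not ram it against the gate, and leave the glue bottle, the model tower and the wood block alone.

Things in the scene. Friction and masses are not known exactly. Their poses are not given: they have to be found in the camera images.
- chute: Fixed plywood slideway on a 10 mm board (x -308 to 116, y -125 to 42 mm). Origin: on the table under the gate line, on the channel's centre line; x = the tray's travel, y = left, z up. Channel floor at z 10 mm, 50 mm wide (y -25 to 25); walls 6 mm thick, outer faces at y -31 and 31, x -240 to 116, tops at z 34; the right (-y) wall is notched at x -10 to 20 for the gate.
- end_stop (a point): Foot of the end stop's face, on the channel floor's centre line at x 102 mm of the chute. The tray is home when its body's front end meets it.
- gate: Aluminium gate: hinge, rail and blade. Origin on its upright hinge (radius 11 mm) at x -285, y -50, z 10 mm of the chute; axes parallel to the chute's when shut. Opens clockwise from above, up to 0.32 rad, against a spring (0.12 N m shut, 0.22 N m at 0.2 rad) that shuts it again. Clears the tray from 0.15 rad on. Blade 6 mm thick, z 19 to 44 mm over the table, on the gate line when shut.
- gate_rail (a point): Top edge of the inner face of the gate's straight rail (6 mm thick, z 14 to 44 mm over the table), 160 mm along from the hinge. Push this face to -y from the gap beside the right wall. Shut, the face lies at chute y -66 mm for x -205, y -36 for x -40; open 0.18 rad, at y -80 from x -263 to 0, parallel to the channel: a finger side at y -81 to -88 holds it open all along.
- gate_tip (a point): Top corner of the blade's free end, 44 mm above the table: in the chute's frame at x 0, y 18 mm when shut, about y -34 mm when open by 0.18 rad (the tray's side is at y -22).
- tray: Loose wooden tray, about 0.25 kg, in the channel before the gate. Origin: centre of its body's underside; axes as the chute's. Body 90 x 44 mm, end walls 24 mm high, five upright gables up to 39 mm. A tongue behind (20 wide, 5 high, fits under the shut blade) carries an upright tab at x -101 to -95. Home: origin at chute x 57 mm, body rear end 12 mm past the gate line.
- tray_tab (a point): Middle of the top edge of the rear face of the tray's tab (36 mm wide, 34 mm high, 6 mm thick), 101 mm behind the tray's origin, 44 mm above the table. Push this face. With the tray home it is still 44 mm before the gate line, so the fingers need never pass the gate.
- glue_bottle: Bystander: white glue bottle, 34 mm across, 85 mm high, on the chute's board beyond the gate. Origin at its foot.
- tower_model: Bystander: wooden model tower, 36 mm square, 110 mm high, on the table left of the chute. Origin at its foot.
- wood_block: Bystander: wooden block 60 x 30 x 22 mm on the table left of the chute. Origin under its centre.
Not all that is in view belongs to the job. What is shaped like the tray but blue or pink is not meant.

How it is judged:
By the outcome, as a careful person would: the job done as asked, in the order asked, and still so for the second after the job is handed in, with the robot touching nothing.
It also fails if it takes over 48 s, if anything falls off the work surface, if the arm or the gripper's body presses on something with over 40 N, if the wrist force passes 120 N, or if a joint passes its speed limit or range.

## Robot

A 6-joint arm with a two-finger parallel gripper is mounted at the origin on the work surface. World frame = base frame: x ahead of the robot, y to its left, z up, the work surface at z = 0. Lengths are in m, angles in rad, forces in N, time in s.
With the tool pointing down it reaches from about 0.3 to 0.775 m from the base axis. Payload 14.6 kg.
Tool frame: the origin (TCP) lies at the very end of the fingers, on their centre line; the grasp point (between the pads) lies 19 mm behind it; z points along the fingers, y is the line along which they close (so a half turn about z gives the same grasp; the last joint's range is limited). The gripper opens to 94 mm and grips with 3 to 60 N. Pads are 16 mm wide; open, the fingers measure 119 mm over their backs; the gripper's body (75 mm by 177 mm) begins 78 mm behind the grasp point.
Start: joints at [-1.205, 0.3, 1.521, -0, 1.321, -0.067], TCP at [0.231, -0.499, 0.205] pointing down, gripper open.
Joint ranges: [-3.03, 3.03], [-0.79, 2.21], [0.23, 2.52], [-1.04, 4.18], [0, 3.07], [-2.55, 2.55]. Speed limits (rad/s): [2.22, 2.22, 2.57, 3.14, 3.14, 3.14].

## Interface

Orientations are given as [roll, pitch, yaw] about the fixed x, y, z axes, in that order (R = Rz(yaw) Ry(pitch) Rx(roll)).
In Python, from station import ctrl, camera, camera_info, finder gives the robot as it stands.
- The arm moves only by the tool carry_out, never from a script. Its argument "motion" is a list of rows, each a list of 2 entries, a list of its own where there are three numbers: the shift along the tool's x, y, z as a fraction of full scale, then the turn about the tool's z as a fraction of full scale. A call has 1 to 12 rows; each row is the pose to reach, as a shift and turn from the pose commanded when the call began, along the tool's axes at that moment, turning the shorter way round; what a row does not reach only later rows make up. Full scale, the value 1, is 200 mm for a shift and 360 degrees for a turn. A row lasts 1/10 s, in which the tool goes at most 50 mm and 8.59 degrees, less where a joint would pass 70% of its speed; a pose out of reach is approached as far as the arm can. A call with a number of a shift or a turn outside -1 to 1 is refused whole. A call with a gripper value outside its range is refused whole. "hand" is the closure, from -1 (fully open) to 1 (shut), set as the call begins (left out, the last holds). The fingers move at their own pace and stop on an object; "force" is the grip in N (left out, the last holds). Time passes only in rows, so rows that repeat a pose let the fingers close. It gives the time, the measured TCP pose, the force, the opening and the grip force at its end, in the units of the state.
- ctrl.get_obs(): the state, without advancing time (a new reading comes with each control period).
- camera(name): name is "side" or "top"; returns (picture, depth): 384x512x3 uint8, blue, green, red; 384x512 float32, m along the optical axis (not along the pixel's ray), 0 where there is no reading.
- camera_info(name): a dict with "camera_matrix" (3x3 intrinsics, pixels), "dist_coeffs" ([k1, k2, p1, p2, k3] as OpenCV has them; the pictures are not rectified), "origin" and "attitude" of the camera in the world. Camera axes: x right, y down, z forward; pixel columns grow to the right and rows downward; lengths in m; the calibration is good to about 2 mm. A picture is of the moment at which its call begins. camera_info takes no time and is no camera call.
- ctrl.hand_in(): hands the job in; it is judged then, once.
Trained networks look in the newest picture that a camera, given by its name, has taken for a name from the list of things; names that differ only in an ending like _2 or _b are one class to them, and where a whole thing is asked for, a point or a joint stands for the part that bears it (a point fixed in the world has none). Each returns a list of dicts, best first, with "conf" (0 to 1); they miss things now and then, are a little off and sometimes report something else, mostly with a low value. They report only what shows in the picture. A call takes as long as a camera call. They do not tell look-alikes from the thing itself.
- finder.boxes_of(camera, query): "location" ([column, row] in pixels, amid what is visible of it).
- finder.cut_out(camera, query): "mask" (384x512 bool, what is visible of it) and "location" ([column, row] in pixels, amid what is visible of it).
- finder.pinpoint(camera, query): "location" ([column, row] in pixels: a listed point, or the origin of a listed thing).
The state is a dict: "time_s": time; "qpos": joint angles; "joint_vel": joint speeds; "tau": joint torques, N m; "ee_pos": TCP position; "eef_rot": TCP orientation; "force": force on the tool from outside, world axes, zero at the start; "moment": the same for the moment, N m; "grip_width": finger opening in m; "grip_force": force on a finger pad.
Only numpy, scipy, OpenCV 4.12 (cv2) and the standard library are available. Lean on these libraries where they do the work, as an engineer would, in place of code of your own. Each camera call takes 0.05 s, during which the arm holds its last target. There are 200 camera calls.

## Working session

There is one attempt and no reset: what is moved stays moved. The work goes in short steps, Python scripts to look and compute and a tool call to move; the robot and the scene stay as the last step left them, time stands still between calls to the robot, and variables do not carry over. Pictures are saved under pics/ and viewed, at most 10 in all, crops included, and the job is handed in when it is done.

Besides the shell and the picture viewer there is one more tool, called after "Emit:" as name(argument=value, ...) on one line, values as JSON. carry_out: Moves the arm, as the interface text tells. Its arguments: {"type":"object","properties":{"motion":{"type":"array","items":{"type":"array"}},"hand":{"type":"number"},"force":{"type":"number"}},"required":["motion"]}

```bash
ls; mkdir -p pics; cat > h.py <<'E'
import numpy as np, cv2
from station import ctrl, camera, camera_info, finder
from scipy.spatial.transform import Rotation as R
def pose(n):
    i=camera_info(n); a=np.array(i["attitude"],float)
    M=a if a.shape==(3,3) else (R.from_quat(a).as_matrix() if a.size==4 else R.from_euler('xyz',a).as_matrix())
    return np.array(i["camera_matrix"],float),np.array(i["dist_coeffs"],float),np.array(i["origin"],float),M
def ray(n,px):
    K,d,o,M=pose(n); u=cv2.undistortPoints(np.array([[px]],float),K,d)[0,0]
    return o,M@np.array([u[0],u[1],1.])
def atz(n,px,z):
    o,r=ray(n,px); return o+r*(z-o[2])/r[2]
def two(pa,pb):
    (o1,a),(o2,b)=ray("side",pa),ray("top",pb)
    t=np.linalg.lstsq(np.c_[a,-b],o2-o1,rcond=None)[0]
    p,q=o1+a*t[0],o2+b*t[1]; return (p+q)/2,np.linalg.norm(p-q)
def proj(n,P):
    K,d,o,M=pose(n); return cv2.projectPoints((np.atleast_2d(P)-o)@M,np.zeros(3),np.zeros(3),K,d)[0][:,0]
E
python3 - <<'E'
from h import *
for n in("side","top"):
    p,d=camera(n); cv2.imwrite(f"pics/{n}0.png",p); print(n,camera_info(n))
    for q in["chute","end_stop","gate","gate_rail","gate_tip","tray","tray_tab","glue_bottle","tower_model","wood_block"]:
        try: print(q,[(np.round(x["location"],1).tolist(),round(x["conf"],2)) for x in finder.pinpoint(n,q)[:4]])
        except Exception as e: print(q,e)
print(ctrl.get_obs())
E
```

```text
pics
side {'camera_matrix': array([[408.95838702,   0.        , 258.55586162],
       [  0.        , 408.95838702, 193.25728446],
       [  0.        ,   0.        ,   1.        ]]), 'dist_coeffs': array([-0.04352608,  0.        ,  0.        ,  0.        ,  0.        ]), 'origin': array([0.21185387, 0.73068235, 0.75864197]), 'attitude': array([-2.31729353e+00,  8.75873608e-04, -2.76700065e+00])}
chute []
end_stop [([211.0, 255.9], 0.74)]
gate [([259.4, 159.0], 0.74)]
gate_rail [([236.8, 180.2], 0.56)]
gate_tip [([240.7, 218.1], 0.75)]
tray [([246.9, 205.2], 0.88), ([256.0, 316.3], 0.88), ([258.2, 156.7], 0.65), ([344.1, 192.3], 0.56)]
tray_tab [([263.0, 169.9], 0.76), ([317.8, 164.6], 0.65), ([292.6, 276.8], 0.56)]
glue_bottle [([186.6, 235.1], 0.94)]
tower_model [([262.0, 255.0], 0.72)]
wood_block [([284.5, 222.7], 0.81)]
top {'camera_matrix': array([[415.26149962,   0.        , 255.739763  ],
       [  0.        , 415.26149962, 195.88489727],
       [  0.        ,   0.        ,   1.        ]]), 'dist_coeffs': array([-0.033198,  0.      ,  0.      ,  0.      ,  0.      ]), 'origin':
[... 534 characters left out ...]
ock [([239.5, 238.1], 0.75)]
{'time_s': 1.1, 'qpos': array([-1.20461311e+00,  2.99935655e-01,  1.52099873e+00,  3.75517758e-05,
        1.32066166e+00, -6.66126602e-02]), 'joint_vel': array([ 0.00126842,  0.00034885, -0.00068621, -0.00124228,  0.00073942,
       -0.0014818 ]), 'tau': array([-3.37608195e-03, -5.31675661e+01, -3.52915692e+01,  7.06728338e-02,
        2.12732161e-02, -1.29098260e-05]), 'ee_pos': array([ 0.23067619, -0.4992893 ,  0.20542655]), 'eef_rot': array([-3.14159169e+00, -3.65280209e-05,  4.32786577e-01]), 'force': array([-0.90087111, -0.97716574, -0.22064977]), 'moment': array([-0.00771441,  0.01869851, -0.03241337]), 'grip_force': 0.0, 'grip_width': 0.09398410051639522}
```

View pics/top0.png

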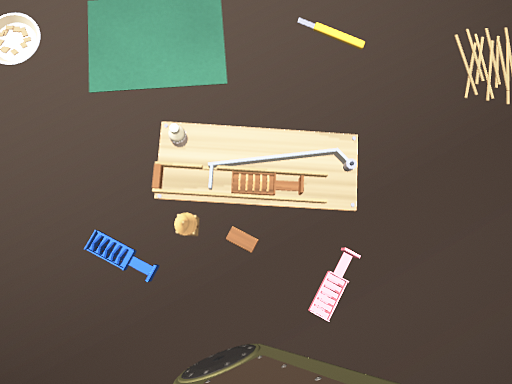

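View pics/side0.png

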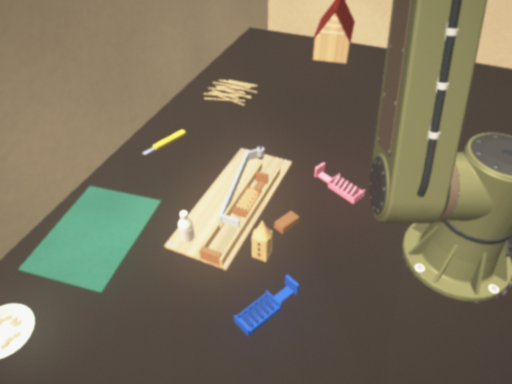

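```bash
python3 - <<'E'
from h import *
S=dict(end_stop=[211,255.9],gate=[259.4,159],gate_rail=[236.8,180.2],gate_tip=[240.7,218.1],tray=[246.9,205.2],tray_tab=[263,169.9],glue=[186.6,235.1],tower=[262,255],block=[284.5,222.7])
T=dict(end_stop=[160.4,174.8],gate=[345.2,166.2],gate_rail=[272,155.9],gate_tip=[206.7,186.8],tray=[252,184.5],tray_tab=[305.5,181.9],glue=[182.4,138.8],tower=[188.3,221.8],block=[239.5,238.1])
C=dict(end_stop=(102,0,10),gate=(-285,-50,10),gate_rail=(-127,-52,44),gate_tip=(0,18,44))
W={}
for k in S:
    p,e=two(S[k],T[k]); W[k]=p; print(k,np.round(p*1000,1),"gap mm",round(e*1000,1))
# fit of chute (x,y,yaw): known points in chute coordinates. rail point: 160 mm along from the hinge
from scipy.optimize import least_squares
f=lambda q:np.concatenate([ (R.from_euler('z',q[2]).as_matrix()@(np.array(C[k])/1e3))[:2]+q[:2]-W[k][:2] for k in C])
s=least_squares(f,[W['gate_tip'][0],W['gate_tip'][1],-1.5]); print(s.x,np.round(s.fun*1e3,1))
for k in W: print(k,np.round((R.from_euler('z',-s.x[2]).as_matrix()@(W[k]-[s.x[0],s.x[1],0]))*1e3,1))
E
```

```text
end_stop [532.3 220.6  15.3] gap mm 3.0
gate [ 563.9 -168.9    4.5] gap mm 0.7
gate_rail [568.1  -8.3  50. ] gap mm 6.1
gate_tip [500.9 120.5  56. ] gap mm 5.6
tray [519.6  30.8   9.2] gap mm 1.6
tray_tab [518.3 -76.3  47.4] gap mm 2.9
glue [615.4 180.4   9.1] gap mm 3.2
tower [433.7 160.7  -5. ] gap mm 11.1
block [407.5  54.6   9.8] gap mm 2.1
[0.52359455 0.11930617 1.52836041] [-4.3  0.6 -2.4  1.3  2.1 -1.5  4.7 -0.5]
end_stop [101.5  -4.4  15.3]
gate [-286.2  -52.5    4.5]
gate_rail [-125.6  -49.8   50. ]
gate_tip [ 0.3 22.7 56. ]
tray [-88.6   0.2   9.2]
tray_tab [-195.7   -3.    47.4]
glue [ 64.9 -89.2   9.1]
tower [37.5 91.5 -5. ]
block [-69.6 113.3   9.8]
```

The job's tray is the wooden one at top (252,184) and side (247,205). Its look-alikes are the blue one at top (114,254) and the pink one at top (329,294), and both sit off the chute. Next I'll refine the chute pose by overlaying the model on both views, which also checks the choice close up.

```bash
cat >> h.py <<'E'
def c2w(q,P): return np.atleast_2d(P)/1e3@R.from_euler('z',q[2]).as_matrix().T+[q[0],q[1],0]
def w2c(q,P): return (np.atleast_2d(P)-[q[0],q[1],0])@R.from_euler('z',q[2]).as_matrix()*1e3
def lines(q,tx):
    L=lambda *a:[np.array(p,float) for p in a]
    return [L((-308,-125,10),(116,-125,10),(116,42,10),(-308,42,10),(-308,-125,10)),L((-240,31,34),(116,31,34)),L((-240,25,34),(116,25,34)),L((-240,-31,34),(116,-31,34)),
      L((tx-45,-22,34),(tx+45,-22,34),(tx+45,22,34),(tx-45,22,34),(tx-45,-22,34)),L((tx-101,-18,44),(tx-95,-18,44),(tx-95,18,44),(tx-101,18,44),(tx-101,-18,44)),
      L((-205,-66,44),(-40,-36,44)),L((0,-36,44),(0,18,44))]
def over(n,img,q,tx,box,f,out):
    b=cv2.resize(img,None,fx=f,fy=f,interpolation=cv2.INTER_CUBIC)
    for l in lines(q,tx):
        p=proj(n,c2w(q,np.array(l))); cv2.polylines(b,[np.int32((p+.5)*f*8-4)],False,(255,0,255),1,cv2.LINE_AA,3)
    x0,y0,x1,y1=[int(v*f) for v in box]; cv2.imwrite(out,b[y0:y1,x0:x1])
E
python3 - <<'E'
from h import *
from scipy.optimize import least_squares
# board outline from both cameras: hue-bright wood region
cs={}
import itertools
C=[(102,0,10),(-285,-50,10),(0,18,44)]
S=[[211,255.9],[259.4,159],[240.7,218.1]]; T=[[160.4,174.8],[345.2,166.2],[206.7,186.8]]
tc=[(164,121.5),(358.5,134),(357,210.5),(154.5,198)]  # top: board corners
B=[(116,-125,10),(-308,-125,10),(-308,42,10),(116,42,10)]
f=lambda q:np.r_[(proj("side",c2w(q,C))-S).ravel(),(proj("top",c2w(q,C))-T).ravel(),(proj("top",c2w(q,B))-tc).ravel()]
s=least_squares(f,[.5236,.1193,1.528],loss='soft_l1'); print(s.x,np.round(f(s.x).reshape(-1,2),1))
it,is_=cv2.imread("pics/top0.png"),cv2.imread("pics/side0.png")
over("top",it,s.x,-88.6,(145,110,365,220),3.6,"pics/o_top.png"); over("side",is_,s.x,-88.6,(160,140,300,270),4.5,"pics/o_side.png")
E
```

```text
[0.52418192 0.11594451 1.52735203] [[ 1.5  0.9]
 [ 0.8 -1.7]
 [-2.4  1.5]
 [ 1.9  3. ]
 [ 1.7  0.6]
 [ 2.7 -0.2]
 [-2.7 -1.6]
 [-0.3 -0.3]
 [-0.4 -0.2]
 [-0.9 -0.8]]
```

View pics/o_top.png

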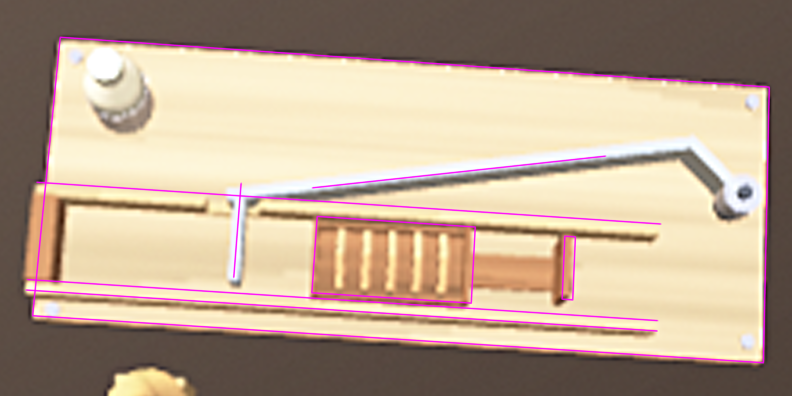

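View pics/o_side.png

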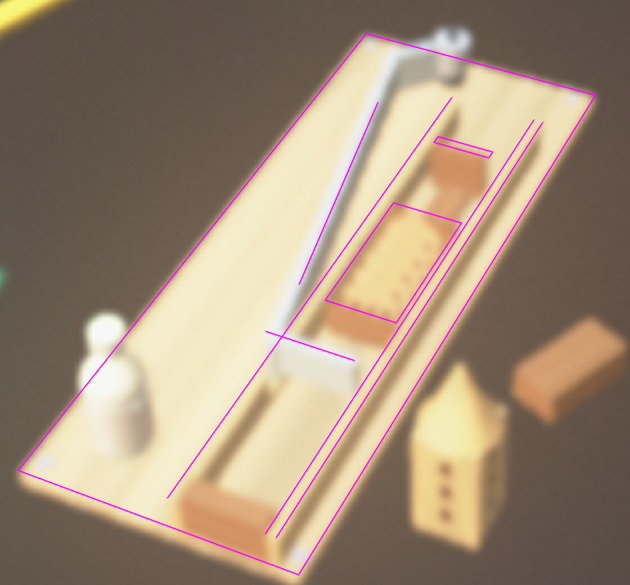

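The overlay fits in both views: board, walls, tray, tab (top crop 569,267) and blade (238,235). The chosen tray is the brown one in the channel. Next I'll work out the approach.

```bash
cat >> h.py <<'E'
Q=np.array([.52418,.11594,1.52735])
def togo(P):  # P = chute mm target of the TCP; prints row in tool units
    o=ctrl.get_obs(); M=R.from_euler('xyz',o["eef_rot"]).as_matrix(); d=c2w(Q,P)[0]-o["ee_pos"]
    dy=(Q[2]-o["eef_rot"][2]+np.pi)%(2*np.pi)-np.pi
    print("t",o["time_s"],"chute",np.round(w2c(Q,o["ee_pos"]),1),"F(chute)",np.round(R.from_euler('z',-Q[2]).apply(o["force"]),1),"w",round(o["grip_width"]*1e3,1))
    print("shift frac",np.round(M.T@d/.2,4),"world yaw deg",np.degrees(dy),"tool-turn frac",round(-dy/2/np.pi,4))
E
python3 - <<'E'
from h import *
togo((-216,-19,130)); togo((-216,-19,205))
E
```

```text
t 1.1 chute [[-627.4  266.5  205.4]] F(chute) [-1.   0.9 -0.2] w 94.0
shift frac [ 2.2117 -1.1737  0.3772] world yaw deg 62.7138645386434 tool-turn frac -0.1742
t 1.1 chute [[-627.4  266.5  205.4]] F(chute) [-1.   0.9 -0.2] w 94.0
shift frac [ 2.2117e+00 -1.1737e+00  2.2000e-03] world yaw deg 62.7138645386434 tool-turn frac -0.1742
```

Emit:
carry_out(motion=[[[1, -0.53, 0], -0.1742], [[1, -0.53, 0], -0.1742], [[1, -0.53, 0], -0.1742], [[1, -0.53, 0], -0.1742], [[1, -0.53, 0], -0.1742], [[1, -0.53, 0], -0.1742], [[1, -0.53, 0], -0.1742], [[1, -0.53, 0], -0.1742], [[1, -0.53, 0], -0.1742], [[1, -0.53, 0], -0.1742]], hand=-0.064)

```text
time_s: 2.1
ee_pos: [0.3678, -0.3192, 0.2055]
eef_rot: [3.142, 0.0, 1.526]
force: [-1.1, 0.2, -1.1]
grip_width: 0.0497
grip_force: 0.0
```

```bash
python3 - <<'E'
from h import *
togo((-216,-19,120))
E
```

```text
t 2.1 chute [[-441.5  137.4  205.5]] F(chute) [ 0.2  1.1 -1.1] w 49.7
shift frac [1.1289 0.7798 0.4273] world yaw deg 0.10432018403480894 tool-turn frac -0.0003
```

Emit:
carry_out(motion=[[[0.95, 0.78, 0.2], -0.0003], [[0.95, 0.78, 0.2], -0.0003], [[0.95, 0.78, 0.2], -0.0003], [[0.95, 0.78, 0.2], -0.0003], [[0.95, 0.78, 0.3], -0.0003], [[0.95, 0.78, 0.42], -0.0003], [[0.95, 0.78, 0.42], -0.0003], [[0.95, 0.78, 0.42], -0.0003], [[0.95, 0.78, 0.42], -0.0003]])

```text
time_s: 3.0
ee_pos: [0.5321, -0.1372, 0.1231]
eef_rot: [3.14, 0.001, 1.528]
force: [0.9, 0.1, -0.5]
grip_width: 0.0501
grip_force: 0.0
```

```bash
python3 - <<'E'
from h import *
togo((-216,-19,60))
E
```

```text
t 3.0 chute [[-252.5  -18.9  123.1]] F(chute) [ 0.1 -0.9 -0.5] w 50.1
shift frac [ 0.1828 -0.      0.3152] world yaw deg -0.009948299705089848 tool-turn frac 0.0
```

Emit:
carry_out(motion=[[[0.18, 0, 0], 0], [[0.18, 0, 0.15], 0], [[0.18, 0, 0.31], 0], [[0.18, 0, 0.31], 0], [[0.18, 0, 0.31], 0]])

```text
time_s: 3.5
ee_pos: [0.5338, -0.1009, 0.0611]
eef_rot: [3.14, 0.0, 1.528]
force: [0.5, -0.9, 0.0]
grip_width: 0.05
grip_force: 0.0
```

```bash
python3 - <<'E'
from h import *
togo((-216,-19,20))
t,_=camera("top"); s,_=camera("side")
a=cv2.resize(t[120:215,260:365],None,fx=4,fy=4,interpolation=2); b=cv2.resize(s[130:225,215:300],None,fx=4,fy=4,interpolation=2)
cv2.imwrite("pics/pre.png",np.hstack([a,b]))
E
```

```text
t 3.5 chute [[-216.3  -19.    61.1]] F(chute) [-0.8 -0.5  0. ] w 50.0
shift frac [ 0.0013 -0.0004  0.2053] world yaw deg -0.03405763072336608 tool-turn frac 0.0001
```

View pics/pre.png

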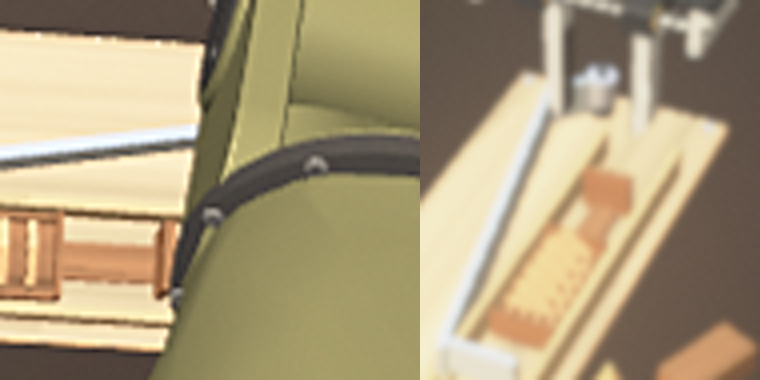

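The left finger's tip (crop 556,110) is over the gap and the right one's (640,125) is over the channel behind the tab. The arm hides the top view. I'll descend slowly to z of about 20 mm.

Emit:
carry_out(motion=[[[0, 0, 0.05], 0], [[0, 0, 0.09], 0], [[0, 0, 0.13], 0], [[0, 0, 0.16], 0], [[0, 0, 0.18], 0], [[0, 0, 0.2], 0], [[0, 0, 0.2], 0], [[0, 0, 0.2], 0]])

```text
time_s: 4.4
ee_pos: [0.5335, -0.1002, 0.0196]
eef_rot: [3.141, 0.0, 1.529]
force: [-0.1, -0.3, -0.4]
grip_width: 0.0499
grip_force: 0.0
```

```bash
python3 - <<'E'
from h import *
togo((-216,-38.5,20))
s,_=camera("side")
b=cv2.resize(s[130:230,210:310],None,fx=6,fy=6,interpolation=2)
cv2.imwrite("pics/down.png",b)
E
```

```text
t 4.4 chute [[-215.5  -18.7   19.6]] F(chute) [-0.3  0.1 -0.4] w 49.9
shift frac [-0.0025  0.0991 -0.0022] world yaw deg -0.10801590071232992 tool-turn frac 0.0003
```

View pics/down.png

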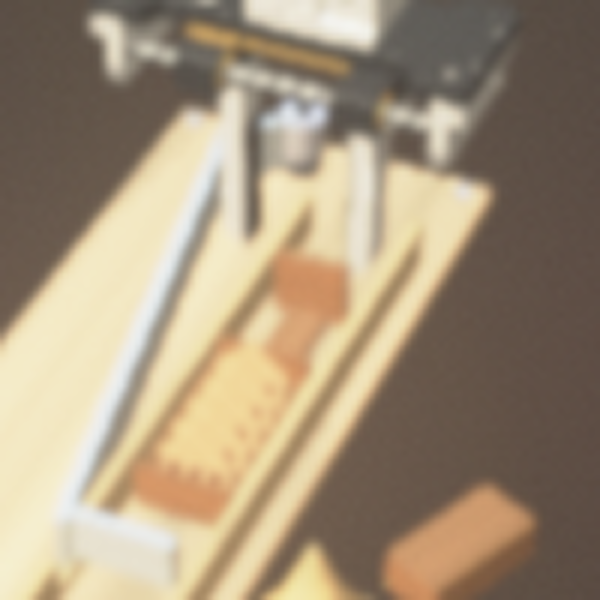

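Finger A is in the gap (238,235), finger B is in the channel right behind the tab (362,265), and there is no contact force. Next I'll push the rail outwards.

Emit:
carry_out(motion=[[[0, 0.015, 0], 0], [[0, 0.03, 0], 0], [[0, 0.045, 0], 0], [[0, 0.06, 0], 0], [[0, 0.075, 0], 0], [[0, 0.09, 0], 0], [[0, 0.102, 0], 0], [[0, 0.102, 0], 0]])

```text
time_s: 5.25
ee_pos: [0.5538, -0.101, 0.0192]
eef_rot: [-3.141, -0.0, 1.529]
force: [-3.8, -1.7, 0.4]
grip_width: 0.0501
grip_force: 1.6
```

Emit:
carry_out(motion=[[[0, 0, 0], 0], [[0, 0, 0], 0], [[0, 0, 0], 0], [[0, 0, 0], 0], [[0, 0, 0], 0]], hand=-0.383)

```text
time_s: 5.75
ee_pos: [0.553, -0.1012, 0.0192]
eef_rot: [-3.14, 0.0, 1.529]
force: [-8.3, -5.1, 0.9]
grip_width: 0.0646
grip_force: 3.2
```

```bash
python3 - <<'E'
from h import *
togo((-216,-39.5,20))
s,_=camera("side")
print([np.round(w2c(Q,atz("side",x["location"],.044)),1) for x in finder.pinpoint("side","gate_tip")[:2]],[np.round(w2c(Q,atz("side",x["location"],.044)),1) for x in finder.pinpoint("side","tray_tab")[:1]])
cv2.imwrite("pics/open.png",cv2.resize(s[130:230,210:310],None,fx=6,fy=6,interpolation=2))
E
```

```text
t 5.75 chute [[-215.7  -38.2   19.2]] F(chute) [-5.4  8.1  0.9] w 64.6
shift frac [-0.0016  0.0064 -0.0042] world yaw deg -0.08678239363892556 tool-turn frac 0.0002
[array([[  9.3, -47.9,  44. ]]), array([[-238.9,  -24.9,   44. ]])] [array([[102.7, 197.3,  44. ]])]
```

View pics/open.png

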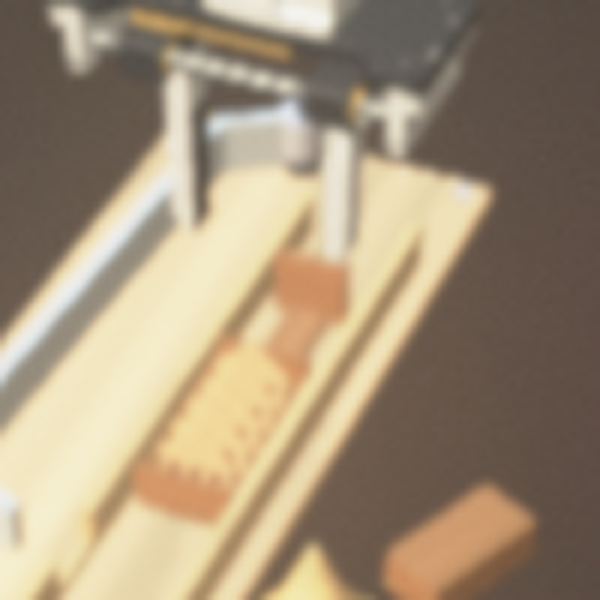

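The gate is held open, with the rail pushed past the wall, the blade out of the channel (crop 5,515) and finger B centred behind the tab (338,250). Now I'll advance gently.

Emit:
carry_out(motion=[[[0.02, 0, 0], 0], [[0.04, 0, 0], 0], [[0.055, 0, 0], 0], [[0.07, 0, 0], 0], [[0.08, 0, 0], 0], [[0.09, 0, 0], 0], [[0.1, 0, 0], 0], [[0.11, 0, 0], 0], [[0.12, 0, 0], 0], [[0.13, 0, 0], 0], [[0.14, 0, 0], 0], [[0.15, 0, 0], 0]])

```text
time_s: 7.1
ee_pos: [0.5547, -0.071, 0.0193]
eef_rot: [-3.141, 0.0, 1.529]
force: [-3.1, -2.9, -1.1]
grip_width: 0.0648
grip_force: 2.2
```

```bash
python3 - <<'E'
from h import *
togo((-52,-39.5,20))
s,_=camera("side")
for q in("gate_tip","tray"): print(q,[np.round(w2c(Q,atz("side",x["location"],.044 if q!="tray" else .01)),1) for x in finder.pinpoint("side",q)[:2]])
cv2.imwrite("pics/adv.png",cv2.resize(s[140:250,195:305],None,fx=5,fy=5,interpolation=2))
E
```

```text
t 7.1 chute [[-185.4  -38.6   19.3]] F(chute) [-3.1  3.  -1.1] w 64.8
shift frac [ 0.6672  0.0057 -0.0037] world yaw deg -0.10291569777297939 tool-turn frac 0.0003
gate_tip [array([[  3.7, -54. ,  44. ]])]
tray [array([[-66.1,   2.7,  10. ]]), array([[-242.3,  221.1,   10. ]])]
```

View pics/adv.png

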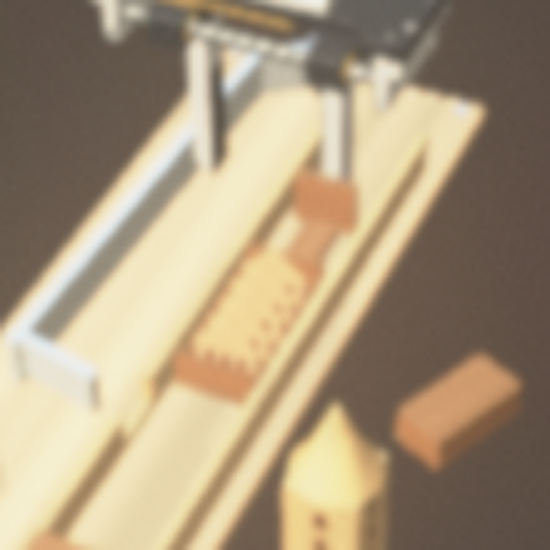

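The tray is moving freely in the channel, the blade (55,370) is well clear, and forces are about 3 N. I'll continue.

Emit:
carry_out(motion=[[[0.02, 0, 0], 0], [[0.04, 0, 0], 0], [[0.06, 0, 0], 0], [[0.08, 0, 0], 0], [[0.1, 0, 0], 0], [[0.12, 0, 0], 0], [[0.14, 0, 0], 0], [[0.16, 0, 0], 0], [[0.18, 0, 0], 0], [[0.2, 0, 0], 0], [[0.22, 0, 0], 0], [[0.24, 0, 0], 0]])

```text
time_s: 8.45
ee_pos: [0.557, -0.0227, 0.0195]
eef_rot: [3.141, -0.0, 1.529]
force: [-2.5, -2.6, -0.9]
grip_width: 0.0648
grip_force: 1.5
```

Emit:
carry_out(motion=[[[0.02, 0, 0], 0], [[0.04, 0, 0], 0], [[0.06, 0, 0], 0], [[0.08, 0, 0], 0], [[0.1, 0, 0], 0], [[0.12, 0, 0], 0], [[0.14, 0, 0], 0], [[0.16, 0, 0], 0], [[0.18, 0, 0], 0], [[0.2, 0, 0], 0], [[0.22, 0, 0], 0], [[0.24, 0, 0], 0]])

```text
time_s: 9.65
ee_pos: [0.559, 0.0252, 0.0195]
eef_rot: [3.142, -0.0, 1.529]
force: [-1.7, -3.3, -1.1]
grip_width: 0.0648
grip_force: 1.3
```

```bash
python3 - <<'E'
from h import *
togo((-52,-39.5,20))
s,_=camera("side")
for q in("gate_tip","tray","tray_tab","end_stop"): print(q,[np.round(w2c(Q,atz("side",x["location"],.01 if q in("tray","end_stop") else .044)),1) for x in finder.pinpoint("side",q)[:2]])
cv2.imwrite("pics/adv2.png",cv2.resize(s[165:275,175:285],None,fx=5,fy=5,interpolation=2))
E
```

```text
t 9.65 chute [[-89.1 -38.8  19.5]] F(chute) [-3.4  1.5 -1.1] w 64.8
shift frac [ 0.1855  0.0041 -0.0027] world yaw deg -0.11119649806324994 tool-turn frac 0.0003
gate_tip [array([[ 13.6, -32.6,  44. ]]), array([[-21.7, 127.6,  44. ]])]
tray [array([[-241.7,  226.6,   10. ]]), array([[28.2, -4. , 10. ]])]
tray_tab [array([[-270.6,  133.8,   44. ]]), array([[-77.9,  -3.1,  44. ]])]
end_stop [array([[98.8, -4.1, 10. ]])]
```

View pics/adv2.png

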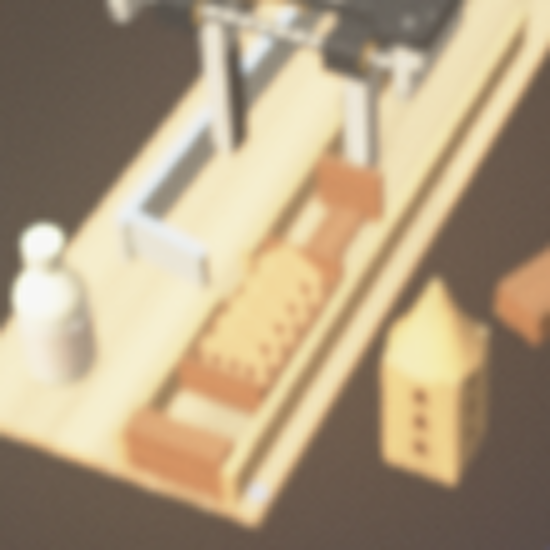

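The tray body is passing the open blade (tip at 205,275) and about 37 mm remain. I'll slow down for the end.

Emit:
carry_out(motion=[[[0.02, 0, 0], 0], [[0.04, 0, 0], 0], [[0.06, 0, 0], 0], [[0.08, 0, 0], 0], [[0.1, 0, 0], 0], [[0.115, 0, 0], 0], [[0.125, 0, 0], 0], [[0.135, 0, 0], 0], [[0.142, 0, 0], 0], [[0.148, 0, 0], 0], [[0.154, 0, 0], 0], [[0.16, 0, 0], 0]])

```text
time_s: 11.1
ee_pos: [0.5604, 0.0569, 0.0195]
eef_rot: [3.142, 0.0, 1.529]
force: [-0.6, -3.9, 1.7]
grip_width: 0.0651
grip_force: 2.0
```

Emit:
carry_out(motion=[[[0.004, 0, 0], 0], [[0.008, 0, 0], 0], [[0.012, 0, 0], 0], [[0.016, 0, 0], 0], [[0.02, 0, 0], 0]])

```text
time_s: 11.6
ee_pos: [0.5605, 0.0609, 0.0195]
eef_rot: [3.141, 0.0, 1.529]
force: [-0.1, -3.2, 2.9]
grip_width: 0.0649
grip_force: 2.2
```

Emit:
carry_out(motion=[[[0.003, 0, 0], 0], [[0.006, 0, 0], 0], [[0.009, 0, 0], 0], [[0.009, 0, 0], 0]])

```text
time_s: 12.0
ee_pos: [0.5606, 0.0613, 0.0195]
eef_rot: [-3.142, 0.002, 1.53]
force: [-2.0, -15.9, 3.4]
grip_width: 0.0648
grip_force: 8.2
```

```bash
python3 - <<'E'
from h import *
togo((-52,-39.5,20))
E
```

```text
t 12.0 chute [[-53.1 -38.8  19.5]] F(chute) [-16.    1.3   3.4] w 64.8
shift frac [ 0.0053  0.0037 -0.0023] world yaw deg -0.14897342354090606 tool-turn frac 0.0004
```

Contact with the end stop at the expected place: the force jumped to 16 N at TCP x -53. Next I'll back out while still holding the gate, then let it close gently.

Emit:
carry_out(motion=[[[-0.01, 0, 0], 0], [[-0.03, 0, 0], 0], [[-0.06, 0, 0], 0], [[-0.1, 0, 0], 0], [[-0.14, 0, 0], 0], [[-0.18, 0, 0], 0], [[-0.22, 0, 0], 0], [[-0.26, 0, 0], 0], [[-0.3, 0, 0], 0], [[-0.34, 0, 0], 0], [[-0.38, 0, 0], 0], [[-0.42, 0, 0], 0]])

```text
time_s: 13.2
ee_pos: [0.557, -0.0219, 0.0195]
eef_rot: [-3.142, -0.0, 1.529]
force: [-1.2, 1.6, 0.0]
grip_width: 0.065
grip_force: 0.7
```

Emit:
carry_out(motion=[[[-0.04, 0, 0], 0], [[-0.08, 0, 0], 0], [[-0.12, 0, 0], 0], [[-0.16, 0, 0], 0], [[-0.2, 0, 0], 0], [[-0.24, 0, 0], 0], [[-0.28, 0, 0], 0], [[-0.32, 0, 0], 0], [[-0.36, 0, 0], 0], [[-0.39, 0, 0], 0], [[-0.41, 0, 0], 0], [[-0.41, 0, 0], 0]])

```text
time_s: 14.4
ee_pos: [0.5534, -0.1038, 0.0194]
eef_rot: [-3.141, 0.0, 1.529]
force: [-6.0, -2.9, 1.4]
grip_width: 0.0649
grip_force: 2.9
```

Emit:
carry_out(motion=[[[0, -0.01, 0], 0], [[0, -0.02, 0], 0], [[0, -0.03, 0], 0], [[0, -0.04, 0], 0], [[0, -0.05, 0], 0], [[0, -0.06, 0], 0], [[0, -0.07, 0], 0], [[0, -0.08, 0], 0], [[0, -0.09, 0], 0], [[0, -0.1, 0], 0], [[0, -0.1, 0], 0], [[0, -0.1, 0], 0]], hand=-0.064)

```text
time_s: 15.6
ee_pos: [0.5337, -0.1024, 0.0195]
eef_rot: [3.141, 0.0, 1.529]
force: [0.0, -0.4, 0.3]
grip_width: 0.0496
grip_force: 0.0
```

```bash
python3 - <<'E'
from h import *
togo((-216,-19,60))
s,_=camera("side")
for q in("gate_tip","tray","tray_tab"): print(q,[np.round(w2c(Q,atz("side",x["location"],.01 if q=="tray" else .044)),1) for x in finder.pinpoint("side",q)[:3]])
cv2.imwrite("pics/back.png",cv2.resize(s[140:275,175:310],None,fx=4,fy=4,interpolation=2))
E
```

```text
t 15.6 chute [[-217.7  -19.    19.5]] F(chute) [-0.4 -0.   0.3] w 49.6
shift frac [ 0.0087  0.     -0.2026] world yaw deg -0.10276437931873418 tool-turn frac 0.0003
gate_tip [array([[ 7.7, 25.4, 44. ]])]
tray [array([[59. , -0.7, 10. ]]), array([[188.7, 164.6,  10. ]]), array([[-238.1,  222.5,   10. ]])]
tray_tab [array([[-267.6,  125.8,   44. ]]), array([[109.6, 203.5,  44. ]]), array([[33.8, 27.6, 44. ]])]
```

View pics/back.png

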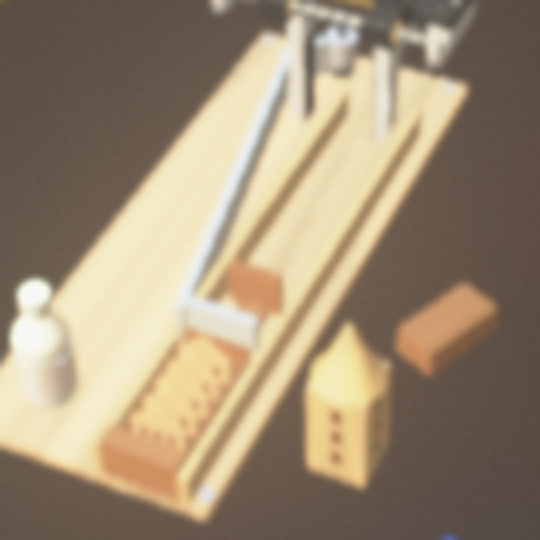

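The tray is home against the stop (145,455) and the gate is shut behind it (220,322) over the tongue. The bottle, tower and block are where they were. I'll lift clear and hand in.

Emit:
carry_out(motion=[[[0, 0, -0.05], 0], [[0, 0, -0.1], 0], [[0, 0, -0.2], 0], [[0, 0, -0.35], 0], [[0, 0, -0.5], 0], [[0, 0, -0.65], 0], [[0, 0, -0.7], 0], [[0, 0, -0.7], 0], [[0, 0, -0.7], 0], [[0, 0, -0.7], 0]])

```text
time_s: 16.8
ee_pos: [0.5331, -0.1022, 0.158]
eef_rot: [-3.139, -0.001, 1.529]
force: [0.0, -0.1, 0.1]
grip_width: 0.05
grip_force: 0.0
```

```bash
python3 - <<'E'
from h import *
togo((-216,-19,160))
camera("side")
for q in("gate_tip","tray"): print(q,[np.round(w2c(Q,atz("side",x["location"],.01 if q=="tray" else .044)),1) for x in finder.pinpoint("side",q)[:3]])
print(ctrl.hand_in())
E
```

```text
t 16.8 chute [[-217.6  -18.4  158. ]] F(chute) [-0.1 -0.   0.1] w 50.0
shift frac [ 0.0079  0.003  -0.0101] world yaw deg -0.10327499898796487 tool-turn frac 0.0003
gate_tip [array([[ 5.2, 23.1, 44. ]])]
tray [array([[200.7, 161.1,  10. ]]), array([[-235.7,  216. ,   10. ]]), array([[55.9, -3.7, 10. ]])]
the job is handed in; nothing more can be done
None
```

The tray is home against the end stop, the gate has swung shut behind it, the arm is lifted clear with nothing touched, and the job was handed in at about 17 s (no verdict was returned).

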